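# Confirm the stock count at three box places

### The job

Confirm the stock count: press right down, with a light touch, the round key in front of the single clear box, then the key in front of the stack of two, and last the key in front of the stack of three. A pressed key stays down, and all three must be down at the end. Pick nothing up, and leave the boxes and the loose tape, screwdriver and bottle where they stand.

Things in the scene. Friction and masses are not known exactly. Their poses are not given: they have to be found in the camera images.
- key_one (a point): Centre of the top face of the round black key, 32 mm across, at the place with a single clear box; moves down with it. Unpressed it is 83 mm above the bench. The black top stands 10 mm out of a steel sleeve 35 mm across, which projects 12 mm from the fixed grey housing. The three keys are all alike.
- place_one: Fixed place with a single clear box: alloy plate 230 x 100 x 6 mm, origin centre of its underside, x from key to boxes. Key centre at x = -80 mm on a fixed grey housing 52 x 60 mm, 61 mm high, with a flat 42 mm steel ring round the key, 2 mm thick; boxes centred at x = +70 mm. Places swap sides, shift and turn up to 15 degrees.
- cap_one (a joint): Travel of that key (sleeve and black top together) straight down, m: 0 up, 0.008 fully down. It slides against about 2 N and stays where it is left. 0.005 or more counts as pressed, above 0.003 as disturbed. Once it is down, the black top alone gives way on a spring, from 3 N to 11 N over a further 8 mm, and comes back up when let go; after that it is rigid.
- key_two (a point): Centre of the top face of the round black key, 32 mm across, at the place with a stack of two clear boxes; moves down with it. Unpressed it is 83 mm above the bench. The black top stands 10 mm out of a steel sleeve 35 mm across, which projects 12 mm from the fixed grey housing. The three keys are all alike.
- place_two: Fixed place with a stack of two clear boxes: alloy plate 230 x 100 x 6 mm, origin centre of its underside, x from key to boxes. Key centre at x = -80 mm on a fixed grey housing 52 x 60 mm, 61 mm high, with a flat 42 mm steel ring round the key, 2 mm thick; boxes centred at x = +70 mm. Places swap sides, shift and turn up to 15 degrees.
- cap_two (a joint): Travel of that key (sleeve and black top together) straight down, m: 0 up, 0.008 fully down. It slides against about 2 N and stays where it is left. 0.005 or more counts as pressed, above 0.003 as disturbed. Once it is down, the black top alone gives way on a spring, from 3 N to 11 N over a further 8 mm, and comes back up when let go; after that it is rigid.
- key_three (a point): Centre of the top face of the round black key, 32 mm across, at the place with a stack of three clear boxes; moves down with it. Unpressed it is 83 mm above the bench. The black top stands 10 mm out of a steel sleeve 35 mm across, which projects 12 mm from the fixed grey housing. The three keys are all alike.
- place_three: Fixed place with a stack of three clear boxes: alloy plate 230 x 100 x 6 mm, origin centre of its underside, x from key to boxes. Key centre at x = -80 mm on a fixed grey housing 52 x 60 mm, 61 mm high, with a flat 42 mm steel ring round the key, 2 mm thick; boxes centred at x = +70 mm. Places swap sides, shift and turn up to 15 degrees.
- cap_three (a joint): Travel of that key (sleeve and black top together) straight down, m: 0 up, 0.008 fully down. It slides against about 2 N and stays where it is left. 0.005 or more counts as pressed, above 0.003 as disturbed. Once it is down, the black top alone gives way on a spring, from 3 N to 11 N over a further 8 mm, and comes back up when let go; after that it is rigid.
- box_one_a: Clear lidded parts box 57 x 77 x 41 mm, about 70 g, loose; number 1 from the bottom at the place with a single clear box. Origin: centre of its underside, z up, x along the 57 mm side, away from the key.
- box_two_a: Clear lidded parts box 57 x 77 x 41 mm, about 70 g, loose; number 1 from the bottom at the place with a stack of two clear boxes. Origin: centre of its underside, z up, x along the 57 mm side, away from the key.
- box_two_b: Clear lidded parts box 57 x 77 x 41 mm, about 70 g, loose; number 2 from the bottom at the place with a stack of two clear boxes. Origin: centre of its underside, z up, x along the 57 mm side, away from the key.
- box_three_a: Clear lidded parts box 57 x 77 x 41 mm, about 70 g, loose; number 1 from the bottom at the place with a stack of three clear boxes. Origin: centre of its underside, z up, x along the 57 mm side, away from the key.
- box_three_b: Clear lidded parts box 57 x 77 x 41 mm, about 70 g, loose; number 2 from the bottom at the place with a stack of three clear boxes. Origin: centre of its underside, z up, x along the 57 mm side, away from the key.
- box_three_c: Clear lidded parts box 57 x 77 x 41 mm, about 70 g, loose; number 3 from the bottom at the place with a stack of three clear boxes. Origin: centre of its underside, z up, x along the 57 mm side, away from the key.
- tape: Loose roll of tape lying flat, 100 mm across, 25 mm high, on the robot's side of the places. Origin: centre of its underside. To be left alone.
- driver: Loose screwdriver with red handle lying on the bench, 188 mm long along its y axis, 26 mm thick, on the robot's side of the places. Origin: under its middle. To be left alone.
- glue: Loose small white dropper bottle, upright, 29 mm across, 80 mm high, on the robot's side of the places. Origin: centre of its underside. To be left alone.

How it is judged:
On the way, in this order (a step that is already met when the one before it is completed fails the run):
1. the key in front of a single clear box is pressed at least 5 mm down (value of joint cap_one above 0.005 m), for 0.1 s.
2. the key in front of a stack of two clear boxes is pressed at least 5 mm down (value of joint cap_two above 0.005 m), for 0.1 s.
3. the key in front of a stack of three clear boxes is pressed at least 5 mm down (value of joint cap_three above 0.005 m), for 0.1 s.
At the end, for the whole second after the job is handed in: All three keys are at least 5 mm down; every clear box is within 10 mm, and the tape, screwdriver and bottle within 20 mm, of where they were at the start (value of joint each of cap_one, cap_two, cap_three above 0.005 m and distance of each of box_one_a, box_two_a, box_two_b, box_three_a, box_three_b, box_three_c from where it was at the start of the episode below 0.01 m and distance of each of tape, driver, glue from where it was at the start of the episode below 0.02 m); the robot touches nothing.
It fails at once if the key of the stack of two goes down more than 3 mm before the key of the single box is pressed (value of joint cap_two above 0.003 m and value of joint cap_one below 0.005 m).
It fails at once if the key of the stack of three goes down more than 3 mm before the key of the stack of two is pressed (value of joint cap_three above 0.003 m and value of joint cap_two below 0.005 m).
It fails at once if a key is pressed harder than 25 N (contact force between anything else and cap_one above 25 N or contact force between anything else and cap_two above 25 N or contact force between anything else and cap_three above 25 N).
It fails at once if a clear box is lifted, carried or shifted more than 10 mm (distance of any of box_one_a, box_two_a, box_two_b, box_three_a, box_three_b, box_three_c from where it was at the start of the episode above 0.01 m).
It fails at once if the tape, screwdriver or bottle is lifted, carried or shifted more than 20 mm (distance of any of tape, driver, glue from where it was at the start of the episode above 0.02 m).
It also fails if it takes over 48 s, if anything falls off the work surface, if the arm or the gripper's body presses on something with over 40 N, if the wrist force passes 120 N, or if a joint passes its speed limit or range.

### The arm

A 6-joint arm with a two-finger parallel gripper is mounted at the origin on the work surface; the furniture and walls round the work are solid. World frame = base frame: x ahead of the robot, y to its left, z up, the work surface at z = 0. Lengths are in m, angles in rad, forces in N, time in s.
With the tool pointing down it reaches from about 0.275 to 1 m from the base axis. Payload 8.4 kg.
Tool frame: the origin (TCP) lies where the fingers leave the gripper's body, on its centre line; the fingertips stand 73 mm ahead of it and the grasp point (between the pads) lies env.pinch_z ahead of it (env.pinch_z is the distance from the TCP to the grasp point, in m); z points along the fingers, y is the line along which they close (so a half turn about z gives the same grasp; the last joint's range is limited). The gripper opens to 85 mm and grips with 20 to 120 N. Pads are 22 mm wide; open, the fingers measure 114 mm over their backs; the gripper's body (76 mm by 85 mm) begins 54 mm behind the grasp point. The pads swing forward as they close: fully open they stand 13 mm farther back than shut.
Start: joints at [1.167, 0.353, 1.633, -0, 1.155, -0.002], TCP at [0.244, 0.575, 0.304] pointing down, gripper open.
Joint ranges: [-2.63, 2.63], [-0.92, 2.1], [0.06, 2.66], [-1.3, 4.44], [0, 2.69], [-3.02, 3.02]. Speed limits (rad/s): [2.22, 2.22, 2.79, 3.14, 3.14, 3.14].

### API

Orientations are given as a unit quaternion [w, x, y, z].
In Python, from station import env, optics gives the robot as it stands.
- The arm moves only by the tool send_rows, never from a script. Its arguments are lists of equal length, an entry for each row: "xyz": the shift along the tool's x, y, z in mm, a list of three; "roll": the turn about the tool's z in rad. In form: {"xyz": [[tx, ty, tz], ...], "roll": [roll, ...]}. A call has 1 to 8 rows; each row is the pose to reach, as a shift and turn from the pose commanded when the call began, along the tool's axes at that moment; what a row does not reach only later rows make up. A row lasts 1/10 s, in which the tool goes at most 50 mm and 8.59 degrees, less where a joint would pass 70% of its speed; a pose out of reach is approached as far as the arm can. A call with a gripper value outside its range is refused whole. "fingers" is the finger opening in mm, from 0 to 85.4, set as the call begins (left out, the last holds). The fingers move at their own pace and stop on an object; "squeeze" is the grip in N (left out, the last holds). Time passes only in rows, so rows that repeat a pose let the fingers close. It gives the time, the measured TCP pose, the force, the opening and the grip force at its end, in the units of the state.
- env.observe(): the state, without advancing time (a new reading comes with each control period).
- optics.snapshot(name): name is "scene" or "top" or "wrist"; returns a dict with "image" (400x640x3 uint8, red, green, blue), "fx", "fy", "cx", "cy" (pixels), "k1" (the pictures are not rectified: a ray, as slopes to the right and down, at radius r is drawn at 1 + k1 r^2 times it, then the intrinsics apply), "view" (4x4, takes a point from world to camera coordinates). Camera axes: x right, y down, z forward; pixel columns grow to the right and rows downward; lengths in m; the calibration is good to about 2 mm. A picture is of the moment at which its call begins. There is no depth.
- env.close_job(): hands the job in; it is judged then, once.
The state is a dict: "time": time; "qpos": joint angles; "joint_velocities": joint speeds; "tau": joint torques, N m; "tcp_pos": TCP position; "ee_rot": TCP orientation; "contact_force": force on the tool from outside, world axes, zero at the start; "ft_torque": the same for the moment, N m; "opening": finger opening in m; "finger_force": force on a finger pad.
Only numpy, scipy, OpenCV 4.12 (cv2) and the standard library are available. Lean on these libraries where they do the work, as an engineer would, in place of code of your own. Each camera call takes 0.05 s, during which the arm holds its last target. There are 200 camera calls.

## Working session

There is one attempt and no reset: what is moved stays moved. The work goes in short steps, Python scripts to look and compute and a tool call to move; the robot and the scene stay as the last step left them, time stands still between calls to the robot, and variables do not carry over. Pictures are saved under pics/ and viewed, at most 10 in all, crops included, and the job is handed in when it is done.

Besides the shell and the picture viewer there is one more tool, called after ">>>" as name(argument=value, ...) on one line, values as JSON. send_rows: Moves the arm, as the interface text tells. Its arguments: {"type":"object","properties":{"xyz":{"type":"array","items":{"type":"array","items":{"type":"number"}}},"roll":{"type":"array","items":{"type":"number"}},"fingers":{"type":"number"},"squeeze":{"type":"number"}},"required":["xyz","roll"]}

```bash
mkdir -p pics; cat > h.py <<'E'
import numpy as np, cv2
from station import env, optics
def ray(s,u,v):
    d=np.array([(u-s["cx"])/s["fx"],(v-s["cy"])/s["fy"]]); r=d.copy()
    for _ in range(20): r=d/(1+s["k1"]*(r@r))
    V=np.array(s["view"]); R=V[:3,:3]; t=V[:3,3]
    return -R.T@t, R.T@np.array([r[0],r[1],1.])
def onz(s,u,v,z):
    o,d=ray(s,u,v); return o+d*(z-o[2])/d[2]
def save(s,n): cv2.imwrite("pics/"+n,cv2.cvtColor(s["image"],cv2.COLOR_RGB2BGR))
E
python3 - <<'E'
from h import *
import pickle
for n in("top","scene"):
    s=optics.snapshot(n); save(s,n+"1.png"); pickle.dump(s,open(n+".pkl","wb")); o,d=ray(s,320,200); print(n,o,d,s["k1"],s["fx"])
o=env.observe(); print(env.pinch_z,o["time"],o["tcp_pos"],o["ee_rot"],o["opening"])
E
```

```text
top [ 0.4329023  -0.00216655  1.30795029] [ 0.08179804  0.00128152 -0.99671128] -0.10158853834048782 434.58089323589564
scene [-0.05035169 -0.77107858  0.72189996] [ 0.48998118  0.6689508  -0.55898403] 0.020344102685754466 383.26382940457455
0.0539 0.1 [0.24428141 0.5749127  0.30320627] [-1.23282925e-04  1.99539306e-01  9.79889618e-01 -6.22617668e-04] 0.08528828805455796
```

View pics/top1.png

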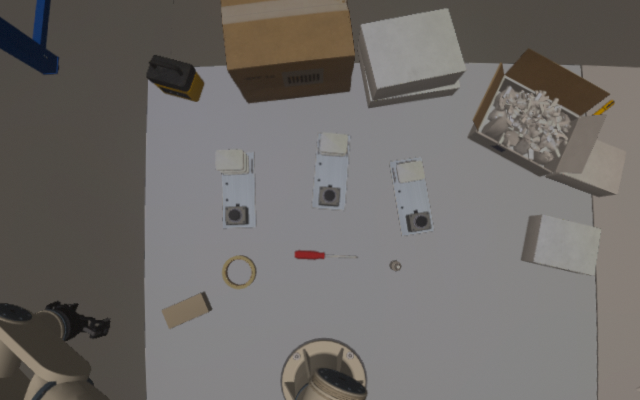

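View pics/scene1.png

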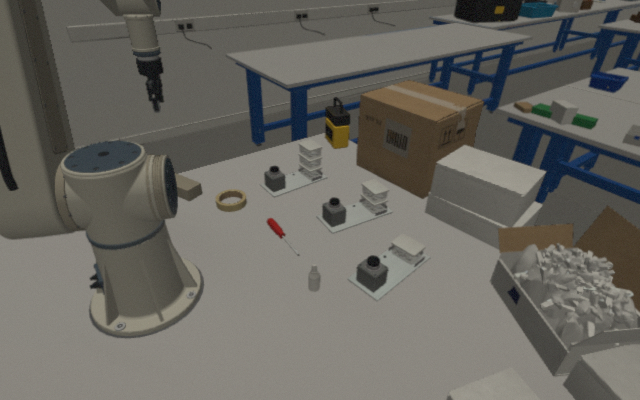

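The scene view shows the single box nearest (right), two in the middle and three at the far left. In the top view the keys are at about (421,221), (329,196) and (235,215) respectively.

```bash
python3 - <<'E'
from h import *
import pickle
for n,P in(("top",[(421,221),(329,196),(235,215)]),("scene",[(373,261),(334,202),(274,170)])):
    s=pickle.load(open(n+".pkl","rb")); g=s["image"].max(2); out=[]
    for (u,v) in P:
        w=14; c=g[v-w:v+w,u-w:u+w]
        m=(c<40).astype(np.uint8)
        k,l,st,ce=cv2.connectedComponentsWithStats(m)
        for i in range(1,k):
            if st[i,4]>8: 
                p=ce[i]+[u-w,v-w]; print(n,p.round(1),st[i],onz(s,*p,.083).round(4))
        out.append(cv2.resize(s["image"][v-25:v+25,u-25:u+25],(260,260),interpolation=cv2.INTER_CUBIC))
    cv2.imwrite(f"pics/c_{n}.png",np.hstack(out)[:,:,::-1])
a,b=[cv2.imread(f"pics/c_{n}.png") for n in("top","scene")]
cv2.imwrite("pics/crops.png",np.clip(np.vstack([a,b]).astype(float)*1.5,0,255).astype(np.uint8))
E
```

```text
scene [373.1 261.2] [ 9 10 11 10 92] [ 0.4623 -0.2936  0.083 ]
scene [334.2 201.6] [10 11  9  6 47] [ 0.5399 -0.0368  0.083 ]
scene [274. 169.] [11 11  7  5 31] [0.4897 0.2327 0.083 ]
```

View pics/crops.png

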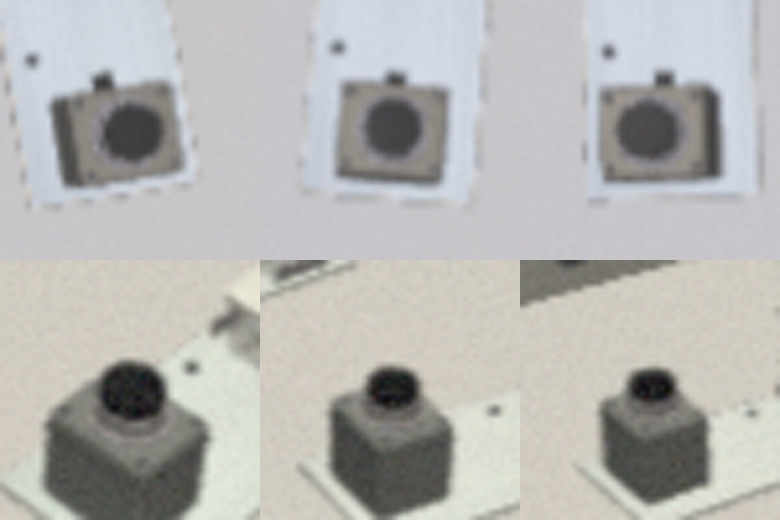

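The crops show the black discs clearly: in the top view at about (421.4,221.4), (329.5,195.4) and (234.6,215). The black threshold just needs raising there.

```bash
python3 - <<'E'
from h import *
import pickle
s=pickle.load(open("top.pkl","rb")); g=cv2.GaussianBlur(s["image"],(0,0),.6).max(2)
for u,v in[(421,221),(329,195),(234,215)]:
    c=g[v-6:v+7,u-6:u+7]; t=(float(c[5:8,5:8].mean())+float(np.percentile(c,75)))/2
    w=14; C=g[v-w:v+w+1,u-w:u+w+1]; m=(C<t).astype(np.uint8); yy,xx=np.mgrid[-w:w+1,-w:w+1]; m[xx**2+yy**2>81]=0
    m=cv2.morphologyEx(m,cv2.MORPH_OPEN,cv2.getStructuringElement(2,(3,3)))
    k,l,st,ce=cv2.connectedComponentsWithStats(m); i=l[w,w]
    p=ce[i]+[u-w,v-w]; q=onz(s,*p,.083); print(t,p,st[i],q.round(4), np.hypot(*q[:2]))
o=env.observe(); print(o["ee_rot"],o["qpos"])
E
```

```text
61.5 [421.04395604 221.07692308] [ 9  9 11 11 91] [ 0.4683 -0.286   0.083 ] 0.548725411490451
67.0 [329.1954023  195.05747126] [10  9 10 11 87] [ 0.547  -0.0269  0.083 ] 0.5476537456902892
67.33333333333333 [234.15957447 214.69148936] [ 9  9 11 11 94] [0.4962 0.2431 0.083 ] 0.5525282614595931
[-1.23282925e-04  1.99539306e-01  9.79889618e-01 -6.22617668e-04] [ 1.16661188e+00  3.53609151e-01  1.63408667e+00 -1.08473775e-05
  1.15516621e+00 -2.40448172e-03]
```

>>> send_rows(xyz=[[-30,-39,0],[-60,-78,0],[-90,-117,0],[-120,-156,0],[-150,-195,0],[-180,-234,0],[-210,-273,0],[-240,-312,0]], roll=[0,0,0,0,0,0,0,0], fingers=0)

```text
time: 0.9
tcp_pos: [0.3431, 0.1924, 0.3039]
ee_rot: [0.0, 0.199, 0.98, 0.0]
contact_force: [2.0, -0.1, 0.7]
opening: 0.0003
finger_force: 0.0
```

>>> send_rows(xyz=[[-30,-39,0],[-60,-78,0],[-90,-117,0],[-120,-156,0],[-150,-195,0],[-180,-234,0],[-210,-273,0],[-240,-312,0]], roll=[0,0,0,0,0,0,0,0])

```text
time: 1.7
tcp_pos: [0.442, -0.189, 0.3038]
ee_rot: [-0.0, 0.2, 0.98, 0.0]
contact_force: [0.6, 0.5, -0.4]
opening: -0.0002
finger_force: 0.0
```

>>> send_rows(xyz=[[-21,-26,10],[-42,-53,30],[-62,-79,60],[-62,-79,90],[-62,-79,110],[-62,-79,120],[-62,-79,120],[-62,-79,120]], roll=[0,0,0,0,0,0,0,0])

```text
time: 2.5
tcp_pos: [0.4687, -0.2838, 0.1846]
ee_rot: [0.0, 0.199, 0.98, -0.0]
contact_force: [-0.4, 1.3, 0.3]
opening: 0.0003
finger_force: 0.0
```

```bash
python3 - <<'E'
from h import *
w=optics.snapshot("wrist"); o=env.observe()
print(o["tcp_pos"],o["contact_force"]); 
s=optics.snapshot("scene")
V=np.array(w["view"])
def proj(s,p):
    c=np.array(s["view"])@np.r_[p,1]; r=c[:2]/c[2]; r=r*(1+s["k1"]*(r@r)); return r*[s["fx"],s["fy"]]+[s["cx"],s["cy"]]
print(proj(w,[.4683,-.286,.083]))
t=np.array(o["tcp_pos"])-[0,0,.073]; print(proj(w,t),proj(s,t))
u,v=proj(s,t).astype(int)
c=cv2.resize(s["image"][200:300,320:420],(400,400),interpolation=cv2.INTER_CUBIC)
im=np.hstack([cv2.resize(w["image"],(400,250)),np.zeros((250,400,3),np.uint8)]); 
out=np.zeros((400,800,3),np.uint8); out[:250,:400]=cv2.resize(w["image"],(400,250)); out[:,400:]=c
cv2.imwrite("pics/k1.png",np.clip(out[:,:,::-1]*1.4,0,255).astype(np.uint8))
E
```

```text
[ 0.46897396 -0.28390637  0.18501061] [ 0.19120339 -0.26833357  0.04290281]
[314.56701229 239.04903255]
[318.58822493 264.47454219] [373.58544062 248.87575395]
```

View pics/k1.png

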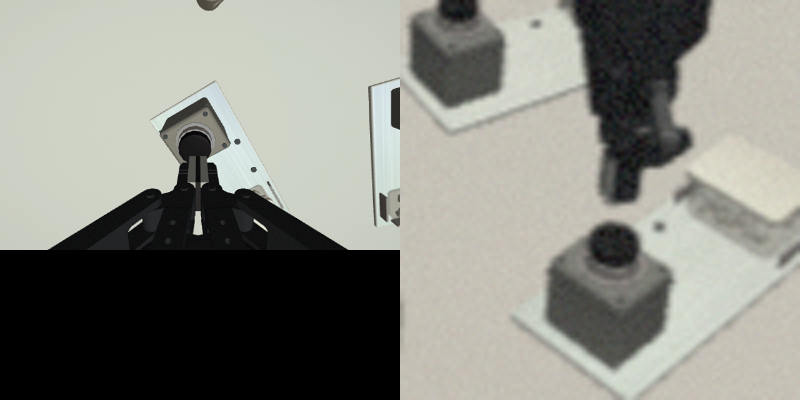

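The wrist view has the key at about (312,232) full-frame, with the closed tips at (317,264) as predicted. The scene crop shows the tips right above the key.

>>> send_rows(xyz=[[0,-2,10],[0,-2,20],[0,-2,25],[0,-2,28],[0,-2,30],[0,-2,32],[0,-2,34],[0,-2,34]], roll=[0,0,0,0,0,0,0,0])

```text
time: 3.4
tcp_pos: [0.4677, -0.2856, 0.1498]
ee_rot: [0.0, 0.2, 0.98, -0.0]
contact_force: [-0.5, -0.3, -0.0]
opening: -0.0
finger_force: 0.0
```

>>> send_rows(xyz=[[0,0,1],[0,0,2],[0,0,3],[0,0,4],[0,0,5],[0,0,5]], roll=[0,0,0,0,0,0])

```text
time: 4.0
tcp_pos: [0.4678, -0.2857, 0.1451]
ee_rot: [0.0, 0.2, 0.98, -0.0]
contact_force: [-0.5, 0.8, 4.4]
opening: -0.0001
finger_force: 2.8
```

>>> send_rows(xyz=[[0,0,1],[0,0,2],[0,0,2]], roll=[0,0,0])

```text
time: 4.3
tcp_pos: [0.4678, -0.2857, 0.1432]
ee_rot: [0.0, 0.2, 0.98, -0.0]
contact_force: [-1.2, 1.1, 7.1]
opening: -0.0007
finger_force: 3.7
```

>>> send_rows(xyz=[[0,0,-20],[0,0,-50],[3,30,-60],[8,75,-60],[13,120,-60],[18,165,-60],[23,215,-60],[28,255,-60]], roll=[0,0,0,0,0,0,0,0])

```text
time: 5.1
tcp_pos: [0.5419, -0.0376, 0.2028]
ee_rot: [0.0, 0.199, 0.98, 0.0]
contact_force: [0.3, -0.9, 1.2]
opening: -0.0
finger_force: 0.0
```

>>> send_rows(xyz=[[0,10,0],[0,14,10],[0,14,20],[0,14,20],[0,14,20]], roll=[0,0,0,0,0])

```text
time: 5.6
tcp_pos: [0.5463, -0.0283, 0.1821]
ee_rot: [-0.001, 0.2, 0.98, -0.0]
contact_force: [-0.0, 0.3, -0.1]
opening: -0.0001
finger_force: 0.0
```

```bash
python3 - <<'E'
from h import *
w=optics.snapshot("wrist"); s=optics.snapshot("scene"); o=env.observe(); print(o["tcp_pos"],o["contact_force"])
out=np.zeros((400,800,3),np.uint8); out[:250,:400]=cv2.resize(w["image"],(400,250)); out[:,400:]=cv2.resize(s["image"][170:290,290:410],(400,400),interpolation=cv2.INTER_CUBIC)
cv2.imwrite("pics/k2.png",np.clip(out[:,:,::-1]*1.4,0,255).astype(np.uint8))
E
```

```text
[ 0.54683809 -0.02807681  0.18285865] [ 0.18668621 -0.23861703 -0.04995453]
```

View pics/k2.png

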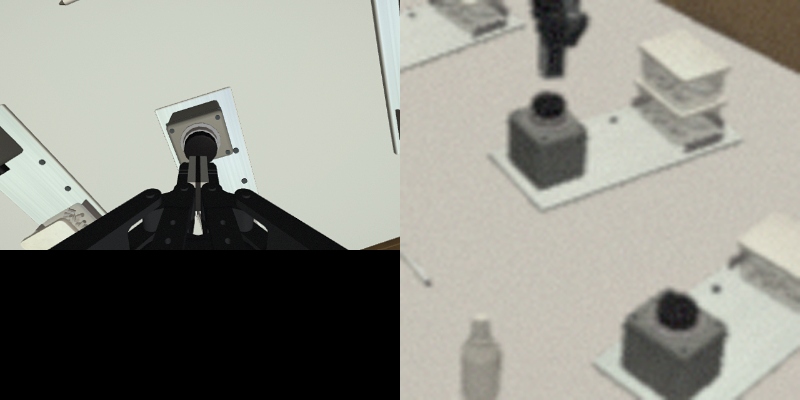

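Key one (scene crop, lower right) now sits with its sleeve in the housing, so it's fully down. The tips are centred above key two.

>>> send_rows(xyz=[[0,1,10],[0,1,20],[0,1,25],[0,1,27],[0,1,29],[0,1,31],[0,1,33],[0,1,34]], roll=[0,0,0,0,0,0,0,0])

```text
time: 6.5
tcp_pos: [0.5474, -0.0261, 0.1489]
ee_rot: [0.0, 0.2, 0.98, 0.0]
contact_force: [-1.7, 0.2, 2.7]
opening: -0.0001
finger_force: 0.9
```

>>> send_rows(xyz=[[0,0,1],[0,0,2],[0,0,3],[0,0,4],[0,0,5],[0,0,5]], roll=[0,0,0,0,0,0])

```text
time: 7.1
tcp_pos: [0.5474, -0.0261, 0.144]
ee_rot: [0.0, 0.2, 0.98, 0.0]
contact_force: [-3.4, 0.6, 6.6]
opening: 0.0005
finger_force: 3.3
```

>>> send_rows(xyz=[[0,0,-20],[0,0,-50],[18,27,-60],[46,69,-60],[74,111,-60],[102,153,-60],[130,195,-60],[152,228,-60]], roll=[0,0,0,0,0,0,0,0])

```text
time: 7.9
tcp_pos: [0.4962, 0.2457, 0.204]
ee_rot: [0.0, 0.199, 0.98, 0.0]
contact_force: [0.6, -0.0, -0.1]
opening: 0.0003
finger_force: 0.0
```

>>> send_rows(xyz=[[0,0,0],[0,0,10],[0,0,20],[0,0,20],[0,0,20]], roll=[0,0,0,0,0])

```text
time: 8.4
tcp_pos: [0.4966, 0.2419, 0.1832]
ee_rot: [-0.001, 0.2, 0.98, -0.0]
contact_force: [-0.5, -0.2, 0.1]
opening: -0.0003
finger_force: 0.0
```

```bash
python3 - <<'E'
from h import *
w=optics.snapshot("wrist"); s=optics.snapshot("scene"); o=env.observe(); print(o["tcp_pos"],o["contact_force"])
out=np.zeros((400,800,3),np.uint8); out[:250,:400]=cv2.resize(w["image"],(400,250)); out[:,400:]=cv2.resize(s["image"][120:240,240:360],(400,400),interpolation=cv2.INTER_CUBIC)
cv2.imwrite("pics/k3.png",np.clip(out[:,:,::-1]*1.4,0,255).astype(np.uint8))
E
```

```text
[0.49699616 0.24239494 0.18387836] [-0.46929229  0.24708026 -0.10200526]
```

View pics/k3.png

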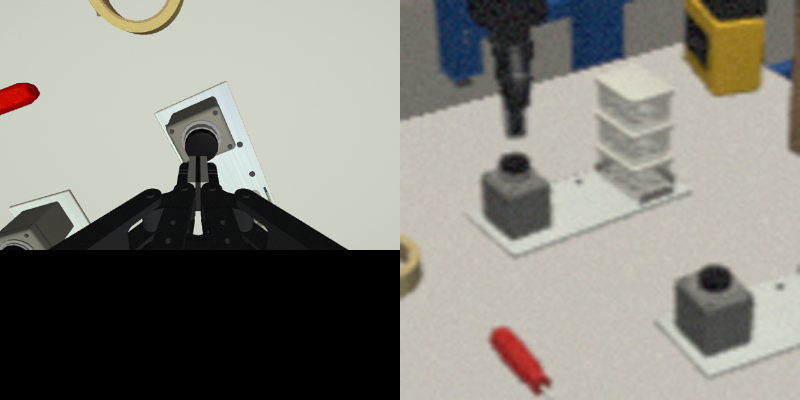

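Key two is down (lower right of the scene crop), and the tips are centred over key three, with the stack undisturbed.

>>> send_rows(xyz=[[0,0,10],[0,0,20],[0,0,25],[0,0,27],[0,0,29],[0,0,31],[0,0,33],[0,0,35]], roll=[0,0,0,0,0,0,0,0])

```text
time: 9.3
tcp_pos: [0.4966, 0.2432, 0.1489]
ee_rot: [0.0, 0.2, 0.98, 0.0]
contact_force: [-1.9, -1.1, 2.1]
opening: -0.0
finger_force: 1.0
```

>>> send_rows(xyz=[[0,0,1],[0,0,2],[0,0,3],[0,0,4],[0,0,5],[0,0,5]], roll=[0,0,0,0,0,0])

```text
time: 9.9
tcp_pos: [0.4966, 0.2432, 0.144]
ee_rot: [0.0, 0.2, 0.98, 0.0]
contact_force: [-3.1, -1.5, 6.6]
opening: -0.0002
finger_force: 3.3
```

>>> send_rows(xyz=[[0,0,-20],[0,0,-50],[0,0,-90],[0,0,-120],[0,0,-140],[0,0,-140],[0,0,-140]], roll=[0,0,0,0,0,0,0])

```text
time: 10.6
tcp_pos: [0.4967, 0.2432, 0.2837]
ee_rot: [0.0, 0.2, 0.98, 0.0]
contact_force: [-0.6, -0.2, -0.5]
opening: -0.0
finger_force: 0.0
```

```bash
python3 - <<'E'
from h import *
s=optics.snapshot("scene"); o=env.observe(); print(o["tcp_pos"],o["contact_force"])
cv2.imwrite("pics/end.png",np.clip(cv2.resize(s["image"][120:300,220:440],(733,600),interpolation=cv2.INTER_CUBIC)[:,:,::-1]*1.4,0,255).astype(np.uint8))
E
```

```text
[0.49632859 0.24296778 0.28294381] [-0.83460079 -0.18941359 -0.39348919]
```

View pics/end.png

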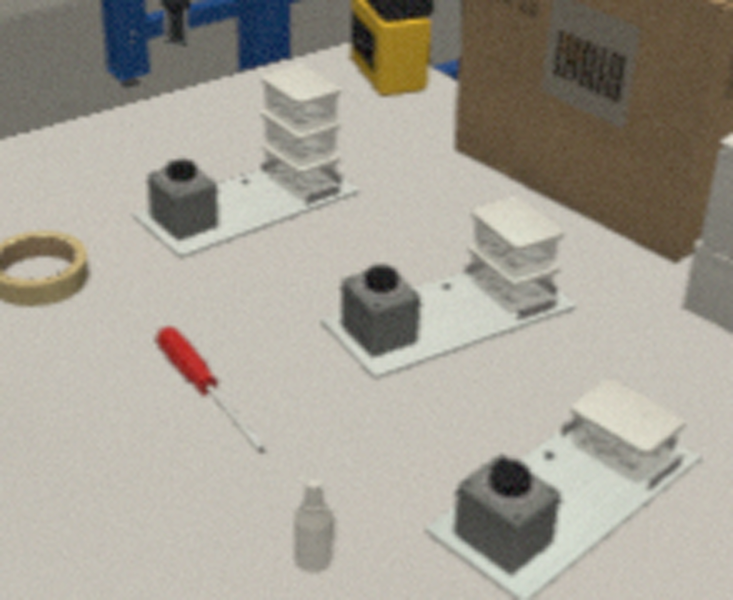

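All three keys, at about (510,477), (381,278) and (181,170) in the crop, are down. The boxes and loose items are in place and the arm is clear.

```bash
python3 -c "
from station import env
print(env.close_job())"
```

```text
the job is handed in; nothing more can be done
None
```

I pressed the three keys down in order (one, two, three) with the last readings at about 7 N each, left the boxes and loose items in place, and handed the job in; no verdict came back.

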